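# Build up a spotlight head in its loading nest

### The job

Build one LED spotlight head in the empty nest of the black shuttle plate, like the finished one in the other nest. From the bottom up: heat sink standing on its fins in the nest, white LED holder in the recess on top of it, reflector over the holder's collar, black barrel round the reflector down onto the heat sink, and last the glazed front ring in the mouth of the barrel. Set each part down upright, fully home and let go before fetching the next; do not drop any of them, and leave the finished head, the screw bin and the screwdriver where they are.

Things in the scene. Friction and masses are not known exactly. Their poses are not given: they have to be found in the camera images.
- heat_sink: round aluminium heat sink, 66 mm diameter, upright on its radial fins. Body with flat top plate 36 mm high; on it an upstanding rim, 50 mm outside, 43 mm inside diameter, 5 mm high (36 to 41 mm). Inside the rim is the recess for the LED holder (floor at 36 mm); the shoulder outside it carries the barrel. 0.2 kg. Origin: centre of the underside, z up.
- holder: white plastic LED holder, the smallest part: a flange 38 mm diameter, 6 mm thick, lies flat on the bench; on it a collar 26 mm diameter up to 16 mm above the underside, with a yellow LED disc on top. In the recess its flange stands only 1 mm above the heat sink's rim: grip it by the collar. 25 g. Origin: centre of the underside, z up.
- reflector: silver funnel-shaped reflector, 34 mm high, open at both ends, standing on its narrow neck: neck 38 mm outside, 31 mm bore, up to 10 mm; cone from 10 to 24 mm; straight band 47 mm outside diameter from 24 to 34 mm. The neck goes over the holder's collar and rests on the holder's flange. 35 g. Origin: centre of the underside, z up.
- barrel: black round tube, 62 mm outside, 55 mm inside diameter, 50 mm high, both ends alike with chamfered inner edges; stands upright. It goes round the reflector and the heat sink's rim and rests on the heat sink's shoulder. 90 g. Origin: centre of the lower end, z up.
- front_ring: dark steel front ring with a glass pane: flange 64 mm diameter, from 6 to 15 mm above the underside; below it a spigot 50 mm diameter, 6 mm long, foot chamfered. Lies spigot down. The spigot goes into the barrel's mouth; the flange rests on the barrel's end and overhangs it by only 1 mm. 70 g. Origin: centre of the spigot's underside, z up.
- nest: the EMPTY one of two grey round nests, 150 mm apart on the fixed black plate (150 by 360 mm, 12 mm thick; 24 mm with the stop blocks at its short ends). Nest 92 mm outside diameter, 12 mm high; pocket 72 mm diameter with chamfered mouth, floor 4 mm above the nest's underside: the heat sink stands in it. Origin: centre of the nest's underside, 12 mm above the bench, z up.
- finished_head: a finished spotlight head like the one to build, standing loose in the other nest: 66 mm diameter, 95 mm high, its top 111 mm above the bench. Not to be disturbed. Origin: centre of its underside, z up.
- screw_bin: bystander: blue open plastic bin of screws, 100 by 110 by 60 mm high, at the left end of the mat. Origin: centre of the underside.
- screwdriver: bystander: screwdriver 190 mm long, lying at the right end of the mat. Origin: on the tool, about at its middle.
Things that resemble listed ones, but are neither listed nor needed, are in the scene too. Several things have the shape of the holder; the one meant has the colours described above.

How it is judged:
On the way, in this order (a step that is already met when the one before it is completed fails the run):
1. the heat sink stands fins down in the empty nest, let go (horizontal distance between heat_sink and nest below 0.006 m and z of heat_sink in the frame of nest between 0.0015 and 0.0065 m and angle between heat_sink's own z axis and vertical below 0.06 rad and contact force between the fingers and heat_sink below 0.2 N), for 0.2 s.
2. the white LED holder sits in the heat sink's recess, let go (horizontal distance between holder and heat_sink below 0.005 m and z of holder in the frame of heat_sink between 0.0335 and 0.0385 m and angle between holder's own z axis and vertical below 0.06 rad and contact force between the fingers and holder below 0.2 N), for 0.2 s.
3. the reflector sits over the holder's collar, let go (horizontal distance between reflector and holder below 0.005 m and z of reflector in the frame of holder between 0.0035 and 0.0085 m and angle between reflector's own z axis and vertical below 0.06 rad and contact force between the fingers and reflector below 0.2 N), for 0.2 s.
4. the black barrel stands round the reflector on the heat sink's shoulder, let go (horizontal distance between barrel and heat_sink below 0.005 m and z of barrel in the frame of heat_sink between 0.0335 and 0.0385 m and angle between barrel's own z axis and vertical below 0.06 rad and contact force between the fingers and barrel below 0.2 N), for 0.2 s.
5. the front ring is home in the top of the barrel, let go (horizontal distance between front_ring and barrel below 0.005 m and z of front_ring in the frame of barrel between 0.0415 and 0.0465 m and angle between front_ring's own z axis and vertical below 0.06 rad and contact force between the fingers and front_ring below 0.2 N), for 0.2 s.
At the end, for the whole second after the job is handed in: Heat sink in the formerly empty nest (within 6 mm of its axis), LED holder, reflector, barrel and front ring in order on it, each within 5 mm of the axis of what carries it; all within 2.5 mm of their seated heights, upright within 0.06 rad, released and at rest (horizontal distance between heat_sink and nest below 0.006 m and z of heat_sink in the frame of nest between 0.0015 and 0.0065 m and angle between each of heat_sink, holder, reflector, barrel, front_ring's own z axis and vertical below 0.06 rad and linear speed of each of heat_sink, holder, reflector, barrel, front_ring below 0.02 m/s and horizontal distance between each of holder, barrel and heat_sink below 0.005 m and z of holder in the frame of heat_sink between 0.0335 and 0.0385 m and horizontal distance between reflector and holder below 0.005 m and z of reflector in the frame of holder between 0.0035 and 0.0085 m and z of barrel in the frame of heat_sink between 0.0335 and 0.0385 m and horizontal distance between front_ring and barrel below 0.005 m and z of front_ring in the frame of barrel between 0.0415 and 0.0465 m); the robot touches nothing.
It fails at once if the finished head is disturbed (moved more than 10 mm or tipped) (distance of finished_head from where it was at the start of the episode above 0.01 m or angle between finished_head's own z axis and vertical above 0.15 rad).
It fails at once if the screw bin or the screwdriver is pushed more than 20 mm (distance of any of screw_bin, screwdriver from where it was at the start of the episode above 0.02 m).
It fails at once if a part is dropped (falls free by more than about 20 mm) ((linear speed of heat_sink above 0.65 m/s and contact force between the fingers and heat_sink below 0.05 N) or (linear speed of holder above 0.65 m/s and contact force between the fingers and holder below 0.05 N) or (linear speed of reflector above 0.65 m/s and contact force between the fingers and reflector below 0.05 N) or (linear speed of barrel above 0.65 m/s and contact force between the fingers and barrel below 0.05 N) or (linear speed of front_ring above 0.65 m/s and contact force between the fingers and front_ring below 0.05 N)).
It also fails if it takes over 115 s, if anything falls off the work surface, if the arm or the gripper's body presses on something with over 40 N, if the wrist force passes 120 N, or if a joint passes its speed limit or range.

### The arm

A 6-joint arm with a two-finger parallel gripper is mounted at the origin on the work surface. World frame = base frame: x ahead of the robot, y to its left, z up, the work surface at z = 0. Lengths are in m, angles in rad, forces in N, time in s.
With the tool pointing down it reaches from about 0.375 to 0.975 m from the base axis. Payload 3.8 kg.
Tool frame: the origin (TCP) lies midway between the tips of the shut fingers; the grasp point (between the pads) lies hold_point_z behind it (hold_point_z is the distance from the TCP to the grasp point, in m); z points along the fingers, y is the direction in which the jaws open and shut (so a half turn about z gives the same grasp; the last joint's range is limited). The gripper opens to 88 mm and grips with 3 to 60 N. Pads are 18 mm wide; open, the fingers measure 123 mm over their backs; the gripper's body (75 mm by 187 mm) begins 45 mm behind the grasp point.
Start: joints at [1.251, 0.264, 1.604, -0, 1.274, -0.037], TCP at [0.188, 0.648, 0.239] pointing down, gripper open.
Joint ranges: [-2.63, 2.63], [-0.94, 2.18], [0.31, 2.57], [-1.31, 4.45], [0, 2.66], [-2.55, 2.55]. Speed limits (rad/s): [2.57, 2.57, 3.14, 3.14, 3.14, 3.14].

### API

Orientations are given as a unit quaternion [w, x, y, z].
In Python, from bench import * gives the robot as it stands.
- The arm moves only by the tool step_arm, never from a script. Its arguments are lists of equal length, an entry for each row: "slide": the shift along the tool's x, y, z in cm, a list of three; "dr": the turn, a rotation vector about the tool's x, y, z in degrees, a list of three; "fingers": the closure, from -1 (fully open) to 1 (shut). A call has 1 to 20 rows; each row is the pose to reach, as a shift and turn from the pose measured when the call began, along the tool's axes at that moment; what a row does not reach only later rows make up. A row lasts 1/8 s, in which the tool goes at most 62.5 mm and 10.7 degrees, less where a joint would pass 70% of its speed; a pose out of reach is approached as far as the arm can. A call with a gripper value outside its range is refused whole. The fingers move at their own pace and stop on an object; the grip force is fixed at half the most. Time passes only in rows, so rows that repeat a pose let the fingers close. It gives the time, the measured TCP pose, the force and the opening at its end, in the units of the state.
- get_state(): the state, without advancing time (a new reading comes with each control period).
- grab_frame(name): name is "scene" or "top"; returns a dict with "image" (400x640x3 uint8, red, green, blue), "range_z" (400x640 float32, m along the optical axis (not along the pixel's ray), 0 where there is no reading), "camera_matrix" (3x3 intrinsics, pixels), "position" and "orientation" of the camera in the world. Camera axes: x right, y down, z forward; pixel columns grow to the right and rows downward; lengths in m; the calibration is good to about 2 mm. A picture is of the moment at which its call begins.
- sign_off(): hands the job in, once; it reports no verdict.
The state is a dict: "clock": time; "qpos": joint angles; "qd": joint speeds; "joint_torque": joint torques, N m; "tcp_pos": TCP position; "tcp_rot": TCP orientation; "force": force on the tool from outside, world axes, zero at the start; "wrist_torque": the same for the moment, N m; "opening": finger opening in m.
Only numpy, scipy, OpenCV 4.12 (cv2) and the standard library are available. Lean on these libraries where they do the work, as an engineer would, in place of code of your own. Each camera call takes 0.05 s, during which the arm holds its last target.

## Working session

There is one attempt and no reset: what is moved stays moved. The work goes in short steps, Python scripts to look and compute and a tool call to move; the robot and the scene stay as the last step left them, time stands still between calls to the robot, and variables do not carry over. Pictures are saved under pics/ and viewed, and the job is handed in when it is done.

Besides the shell and the picture viewer there is one more tool, called after ">>>" as name(argument=value, ...) on one line, values as JSON. step_arm: Moves the arm, as the interface text tells. Its arguments: {"type":"object","properties":{"slide":{"type":"array"},"dr":{"type":"array"},"fingers":{"type":"array"}},"required":["slide","dr","fingers"]}

```bash
mkdir -p pics; ls; python3 - <<'E'
from bench import *
import cv2
print(get_state())
for n in ("scene","top"):
    f=grab_frame(n); cv2.imwrite(f"pics/{n}0.png",f["image"][:,:,::-1]); print(n,f["camera_matrix"],f["position"],f["orientation"])
E
```

```text
pics
{'clock': 0.0, 'qpos': array([ 1.25109930e+00,  2.64741251e-01,  1.60538121e+00, -8.46186362e-08,
        1.27372261e+00, -3.68803888e-02]), 'qd': array([ 0.00131071, -0.00142085,  0.00072822,  0.00279842,  0.00029917,
        0.00030322]), 'joint_torque': array([ 2.64848844e-03, -5.02131736e+01, -3.56871557e+01,  7.32744928e-02,
        2.96216039e-02, -1.55470743e-04]), 'tcp_pos': array([0.18812743, 0.64749839, 0.23739216]), 'tcp_rot': array([-1.99687808e-04,  1.40937414e-01,  9.90017867e-01, -1.10836044e-03]), 'force': array([-1.01690913, -0.61539031, -0.46750846]), 'wrist_torque': array([-0.02479583,  0.02081688,  0.00183219]), 'opening': 0.0881251265763159}
scene [[417.39056089   0.         321.28348291]
 [  0.         417.39056089 201.12623071]
 [  0.           0.           1.        ]] [ 1.11927698 -0.41950925  0.69975058] [-0.36131153  0.80648058  0.4269965  -0.19161691]
top [[383.17900896   0.         314.32621702]
 [  0.         383.17900896 202.81366059]
 [  0.           0.           1.        ]] [ 0.35315712 -0.01939283  1.15997884] [ 0.05970912 -0.70194584  0.70838303 -0.04359294]
```

View pics/scene0.png

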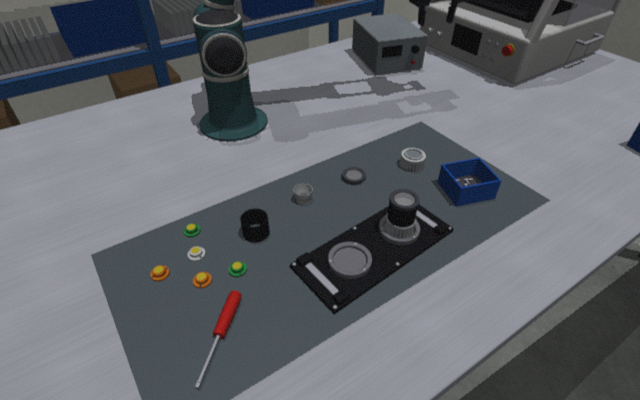

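View pics/top0.png

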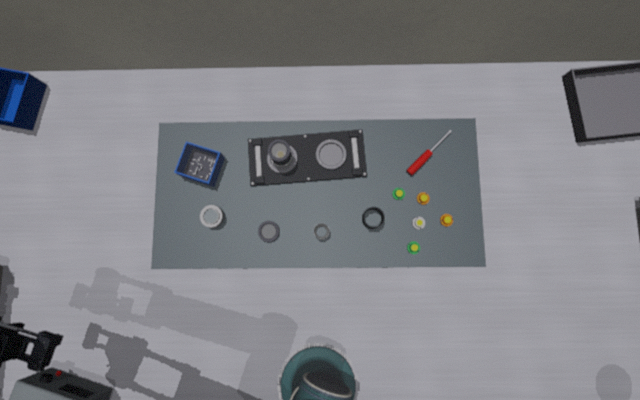

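```bash
cat > h.py <<'E'
from bench import *
import numpy as np, cv2
from scipy.spatial.transform import Rotation as R
from scipy.optimize import least_squares
def cloud(n,f=None):
    f=f or grab_frame(n); K=f["camera_matrix"]; z=f["range_z"].astype(float)
    q=np.array(f["orientation"]); Rm=R.from_quat(q[[1,2,3,0]]).as_matrix()
    v,u=np.indices(z.shape)
    P=np.stack([(u-K[0,2])/K[0,0]*z,(v-K[1,2])/K[1,1]*z,z],-1)@Rm.T+np.array(f["position"])
    P[z<=0]=np.nan
    return f,P
def proj(f,p):
    q=np.array(f["orientation"]); Rm=R.from_quat(q[[1,2,3,0]]).as_matrix()
    c=(np.asarray(p)-np.array(f["position"]))@Rm; K=f["camera_matrix"]
    return K[0,0]*c[...,0]/c[...,2]+K[0,2],K[1,1]*c[...,1]/c[...,2]+K[1,2]
def onplane(f,u,v,z):
    q=np.array(f["orientation"]); Rm=R.from_quat(q[[1,2,3,0]]).as_matrix(); K=f["camera_matrix"]
    d=Rm@np.array([(u-K[0,2])/K[0,0],(v-K[1,2])/K[1,1],1]); p=np.array(f["position"])
    return p+d*(z-p[2])/d[2]
E
python3 - <<'E'
from h import *
f,P=cloud("top"); np.savez("top0.npz",P=P,im=f["image"])
g,Q=cloud("scene")
for nm,u,v in [("heat",211,216),("ring",269,231),("refl",322,232),("barrel",373,218),("holder",419,222),("nest",331,155),("fin",281,153),("bin",200,165),("mat",300,200),("sd",420,162)]:
    c=P[v-20:v+20,u-24:u+24].reshape(-1,3); z=c[:,2]
    m=z>np.nanmin(z)+.012
    print(nm,P[v,u].round(4),"max",np.nanpercentile(z,[2,50,99]).round(4), proj(g,P[v,u]))
im=f["image"][175:270,180:470]; cv2.imwrite("pics/crop1.png",cv2.resize(im,(783,257),interpolation=2)[:,:,::-1])
im=f["image"][200:260,380:460]; cv2.imwrite("pics/crop2.png",cv2.resize(im,(640,480),interpolation=2)[:,:,::-1])
E
```

```text
heat [0.4828 0.3133 0.0345] max [-0.0035  0.0017  0.0422] (np.float64(412.1625740328737), np.float64(154.38752653346995))
ring [0.4383 0.1433 0.0108] max [-0.0033  0.0014  0.018 ] (np.float64(352.44649302405213), np.float64(174.53477457143583))
refl [ 0.4347 -0.0161 -0.0006] max [-0.0037  0.0008  0.033 ] (np.float64(301.3202177483403), np.float64(199.17730936406224))
barrel [ 0.4762 -0.1717 -0.0047] max [-0.0039  0.0007  0.0507] (np.float64(254.126489003953), np.float64(235.20396909602044))
holder [ 0.4606 -0.305   0.0167] max [-0.0042  0.0006  0.0167] (np.float64(195.0450845900598), np.float64(249.10894241644257))
nest [ 0.6697 -0.0462  0.016 ] max [0.008  0.0135 0.0267] (np.float64(347.81079922436834), np.float64(258.9794636430326))
fin [0.6522 0.0976 0.1073] max [-0.0009  0.0144  0.1127] (np.float64(398.14200751725525), np.float64(197.25519386164694))
bin [0.6458 0.361  0.007 ] max [-0.0023  0.0088  0.0627] (np.float64(468.04552728349597), np.float64(187.39789644281188))
mat [ 0.5338  0.0505 -0.0027] max [-0.004   0.0008  0.0133] (np.float64(345.75734335432907), np.float64(211.80460981239747))
sd [ 0.6423 -0.3151  0.0226] max [-0.0046  0.0006  0.0267] (np.float64(225.3730089217916), np.float64(308.99592194096203))
```

View pics/crop1.png

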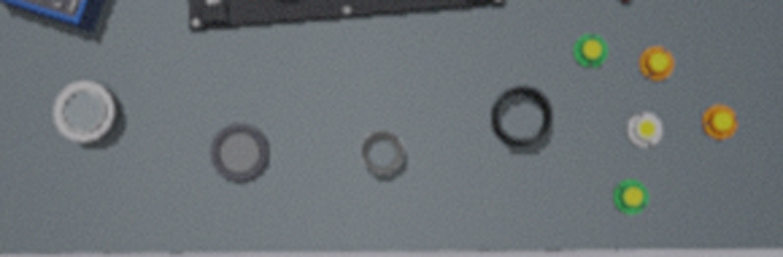

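View pics/crop2.png

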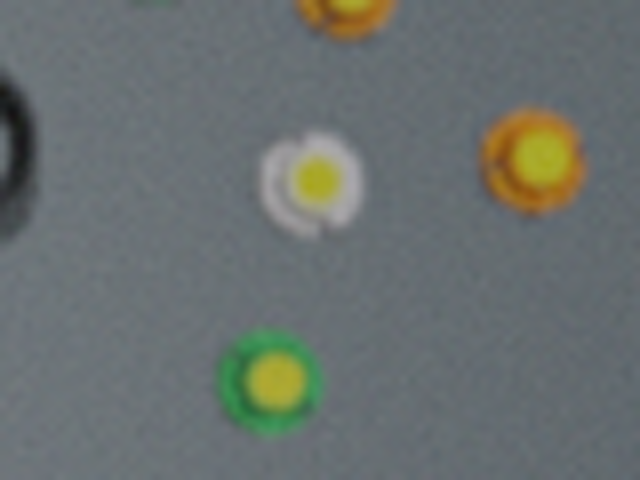

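```bash
cat > fit.py <<'E'
from h import *
S=8
def circ(x,y,z,r,n=72):
    a=np.linspace(0,2*np.pi,n,endpoint=False); return np.stack([x+r*np.cos(a),y+r*np.sin(a),np.full(n,z)],-1)
# layers: list of (z,r) hull pieces
OBJ=dict(heat=([(0,.033),(.036,.033)],[(.036,.025),(.041,.025)]),ring=([(0,.025),(.006,.025)],[(.006,.032),(.015,.032)]),
 refl=([(0,.019),(.010,.019)],[(.010,.019),(.024,.0235)],[(.024,.0235),(.034,.0235)]),barrel=([(0,.031),(.05,.031)],),
 holder=([(0,.019),(.006,.019)],[(.006,.013),(.016,.013)]),nest=([(.012,.046),(.024,.046)],))
def sil(f,x,y,pieces,t,u0,v0,w,h,z0=0):
    m=np.zeros((h*S,w*S),np.uint8)
    for (za,ra),(zb,rb) in pieces:
        za+=z0;zb+=z0
        if zb<=t: continue
        if za<t: ra=ra+(rb-ra)*(t-za)/(zb-za); za=t
        u,v=proj(f,np.vstack([circ(x,y,za,ra),circ(x,y,zb,rb)]))
        p=np.stack([(u-u0+.5)*S,(v-v0+.5)*S],-1).astype(np.float32)
        cv2.fillConvexPoly(m,cv2.convexHull(p).round().astype(np.int32),255)
    return cv2.resize(m,(w,h),interpolation=cv2.INTER_AREA)/255.
def fit(f,P,name,x,y,t,z0=0,half=28,mask=None):
    pc=OBJ[name]; u,v=proj(f,np.array([x,y,z0+.02])); u0,v0=int(u)-half,int(v)-half; w=h=2*half
    Z=P[v0:v0+h,u0:u0+w,2]
    M=(np.nan_to_num(Z)>t) if mask is None else mask[v0:v0+h,u0:u0+w]
    M=M.astype(np.uint8)
    n,l,s,c=cv2.connectedComponentsWithStats(M)
    if n>1: 
        k=1+np.argmax(s[1:,4]); M=(l==k)
        cs,_=cv2.findContours(M.astype(np.uint8),cv2.RETR_EXTERNAL,cv2.CHAIN_APPROX_NONE); M=np.zeros_like(M,np.uint8); cv2.drawContours(M,cs,-1,1,-1)
    from scipy.optimize import minimize
    cost=lambda p:((sil(f,p[0],p[1],pc,t,u0,v0,w,h,z0)-M)**2).sum()
    r=minimize(cost,[x,y],method="Nelder-Mead",options=dict(initial_simplex=[[x,y],[x+.008,y],[x,y+.008]],xatol=1e-4,fatol=.01))
    return r.x,r.fun,M.sum()
E
python3 - <<'E'
from fit import *
g0={"heat":(.483,.313,.010),"ring":(.438,.143,.008),"refl":(.435,-.016,.008),"barrel":(.476,-.172,.010),"holder":(.4606,-.305,.007),"nest":(.6697,-.046,.018)}
for cam in ("top","scene"):
    for rep in range(2):
        f,P=cloud(cam)
        for n,(x,y,t) in g0.items():
            print(cam,n,fit(f,P,n,x,y,t,half=24 if n=="nest" and 0 else 22))
    # z check
    print("mat z",np.nanmedian(P[190:210,300:320,2]) if cam=="top" else np.nanmedian(P[320:340,150:180,2]))
E
```

```text
top heat (array([0.48488253, 0.3145909 ]), np.float64(20.49427143406382), np.uint64(415))
top ring (array([0.43929497, 0.14524004]), np.float64(7.233387158785083), np.uint64(359))
top refl (array([ 0.43755724, -0.01359315]), np.float64(3.7102191464821224), np.uint64(202))
top barrel (array([ 0.4749065 , -0.16679142]), np.float64(6.332718185313341), np.uint64(394))
top holder (array([ 0.46169532, -0.30719386]), np.float64(20.476416762783543), np.uint64(91))
top nest (array([ 0.67311361, -0.04517357]), np.float64(7.4807535563244905), np.uint64(706))
top heat (array([0.48489692, 0.3148017 ]), np.float64(20.817208765859284), np.uint64(414))
top ring (array([0.43930571, 0.14527517]), np.float64(7.096209150326798), np.uint64(359))
top refl (array([ 0.43755724, -0.01359315]), np.float64(3.7102191464821224), np.uint64(202))
top barrel (array([ 0.47481913, -0.16683694]), np.float64(6.384728950403691), np.uint64(394))
top holder (array([ 0.46203299, -0.30654782]), np.float64(23.45116493656286), np.uint64(91))
top nest (array([ 0.67319195, -0.04518404]), np.float64(10.188481353325646), np.uint6
[... 500 characters left out ...]
4(123))
scene nest (array([ 0.67430574, -0.04483009]), np.float64(15.658023836985771), np.uint64(1166))
scene heat (array([0.48579425, 0.31422778]), np.float64(30.588066128412148), np.uint64(430))
scene ring (array([0.44132739, 0.14508838]), np.float64(10.383806228373702), np.uint64(319))
scene refl (array([ 0.43890145, -0.01335806]), np.float64(6.342637447135717), np.uint64(290))
scene barrel (array([ 0.4762408 , -0.16666026]), np.float64(13.031403306420607), np.uint64(752))
scene holder (array([ 0.4639446 , -0.30630858]), np.float64(10.534609765474817), np.uint64(113))
scene nest (array([ 0.67444958, -0.04465893]), np.float64(18.76109188773549), np.uint64(1170))
mat z 9.239778846148461e-06
```

```bash
python3 - <<'E'
import bench
print([n for n in dir(bench) if not n.startswith('_')]); print(getattr(bench,'hold_point_z',None))
from fit import *
for cam in("top","scene"):
    f,P=cloud(cam)
    m=(P[...,2]>.035)&(P[...,0]>.55)&(P[...,1]>.22)&(P[...,0]<.8)&(P[...,1]<.5); q=P[m]
    print("bin",np.percentile(q,[1,99],axis=0).round(3), cv2.minAreaRect(q[:,:2].astype(np.float32)))
    m=(P[...,2]>.09)&(P[...,0]>.55)&(P[...,1]>.05)&(P[...,1]<.2)&(P[...,0]<.8); q=P[m];print("fin",np.percentile(q,[1,50,99],axis=0).round(3))
    im=f["image"].astype(int)
    hsv=cv2.cvtColor(f["image"],cv2.COLOR_RGB2HSV).astype(int); u,v=proj(f,np.array([.463,-.3065,.01])); print(u,v)
    # yellow LED disc center at z=.016; white flange
    H=hsv[int(v)-12:int(v)+12,int(u)-12:int(u)+12]
    k=(H[...,0]>20)&(H[...,0]<38)&(H[...,1]>110); vv,uu=np.nonzero(k); print(k.sum(),onplane(f,uu.mean()+int(u)-12,vv.mean()+int(v)-12,.016))
E
```

```text
['Unreachable', 'get_state', 'grab_frame', 'hold_point_z', 'sign_off']
0.0187
bin [[0.581 0.287 0.036]
 [0.703 0.417 0.064]] ((0.6430712938308716, 0.35282689332962036), (0.11218445748090744, 0.10061902552843094), 71.70696258544922)
fin [[0.631 0.074 0.092]
 [0.661 0.103 0.109]
 [0.692 0.134 0.115]]
418.91873640921057 221.41005016579152
21 [ 0.46066249 -0.30515977  0.016     ]
bin [[0.584 0.286 0.035]
 [0.708 0.417 0.061]] ((0.6447809338569641, 0.3532763719558716), (0.11500044167041779, 0.10591862350702286), 71.0152587890625)
fin [[0.635 0.073 0.091]
 [0.668 0.099 0.107]
 [0.695 0.134 0.112]]
195.41505160514743 252.13790673736253
36 [ 0.46149348 -0.30615911  0.016     ]
```

```bash
cat > go.py <<'E'
import sys
from h import *
def go(*pts):
    s=get_state(); q=np.array(s["tcp_rot"]); Rm=R.from_quat(q[[1,2,3,0]]); p=np.array(s["tcp_pos"])
    Rd=R.from_matrix(np.array([[0,1,0],[1,0,0],[0,0,-1.]]))
    print("t",round(s["clock"],2),"tcp",p.round(4),"F",np.array(s["force"]).round(2),"open",round(s["opening"],4))
    for t in pts: print(t,"slide",(Rm.inv().apply(np.array(t)-p)*100).round(2))
    print("dr",np.degrees((Rm.inv()*Rd).as_rotvec()).round(2))
if __name__=="__main__": go(*[tuple(float(v) for v in a.split(",")) for a in sys.argv[1:]])
E
python3 go.py .485,.3146,.16 .485,.3146,.12
```

```text
t 0.5 tcp [0.1883 0.6482 0.2387] F [-0.18 -0.31 -1.2 ] open 0.0878
(0.485, 0.3146, 0.16) slide [-37.8  -23.75   7.87]
(0.485, 0.3146, 0.12) slide [-37.8  -23.75  11.87]
dr [-1.00e-02  0.00e+00  7.38e+01]
```

>>> step_arm(slide=[[-9.5,-6,2],[-19,-12,4],[-28.5,-18,6],[-37.8,-23.75,7.9],[-37.8,-23.75,7.9],[-37.8,-23.75,7.9],[-37.8,-23.75,7.9],[-37.8,-23.75,7.9],[-37.8,-23.75,7.9],[-37.8,-23.75,7.9]], dr=[[0,0,10],[0,0,20],[0,0,30],[0,0,40],[0,0,50],[0,0,60],[0,0,70],[0,0,73.8],[0,0,73.8],[0,0,73.8]], fingers=[-1,-1,-1,-1,-1,-1,-1,-1,-1,-1])

```text
clock: 1.75
tcp_pos: [0.4848, 0.3152, 0.16]
tcp_rot: [-0.0, 0.707, 0.708, 0.0]
force: [-0.4, 0.3, 0.1]
opening: 0.0884
```

```bash
python3 go.py .485,.3146,.06 .485,.3146,.013
```

```text
t 1.75 tcp [0.4848 0.3152 0.16  ] F [-0.43  0.31  0.11] open 0.0884
(0.485, 0.3146, 0.06) slide [-0.07  0.02 10.  ]
(0.485, 0.3146, 0.013) slide [-0.07  0.02 14.7 ]
dr [ 0.   -0.03  0.08]
```

>>> step_arm(slide=[[0,0,5],[0,0,9],[0,0,12],[0,0,14.7],[0,0,14.7],[0,0,14.7]], dr=[[0,0,0],[0,0,0],[0,0,0],[0,0,0],[0,0,0],[0,0,0]], fingers=[-1,-1,-1,-1,-1,-1])

```text
clock: 2.5
tcp_pos: [0.485, 0.3166, 0.0141]
tcp_rot: [0.0, 0.706, 0.708, 0.001]
force: [0.9, -0.0, 0.9]
opening: 0.0881
```

```bash
python3 - <<'E'
from h import *
f=grab_frame("scene"); print(get_state()["force"],get_state()["tcp_pos"]); im=f["image"][90:220,340:520]; cv2.imwrite("pics/g1.png",cv2.resize(im,(720,520),interpolation=2)[:,:,::-1])
E
```

```text
[ 0.19511042  0.22570127 -0.58024008] [0.48555557 0.31661467 0.0146015 ]
```

View pics/g1.png

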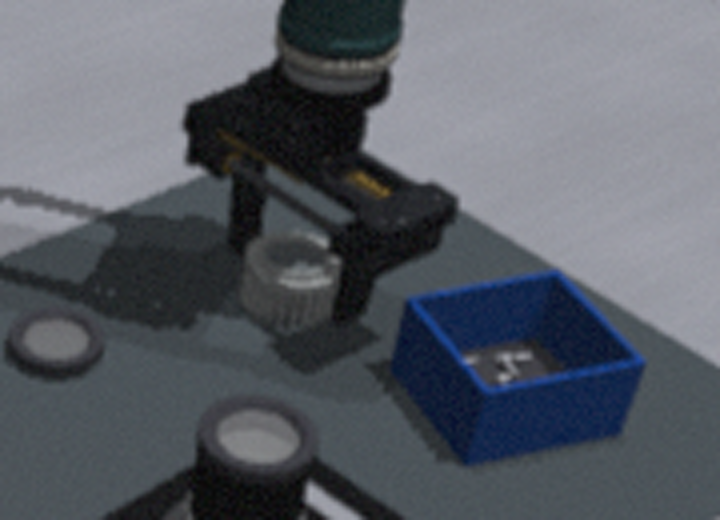

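>>> step_arm(slide=[[-0.15,0,0.1],[-0.15,0,0.1],[-0.15,0,0.1],[-0.15,0,0.1],[-0.15,0,0.1],[-0.15,0,0.1],[-0.15,0,0.1]], dr=[[0,0,0],[0,0,0],[0,0,0],[0,0,0],[0,0,0],[0,0,0],[0,0,0]], fingers=[-1,-1,1,1,1,1,1])

```text
clock: 3.42
tcp_pos: [0.4856, 0.3151, 0.0137]
tcp_rot: [0.0, 0.706, 0.708, 0.001]
force: [-0.9, -0.3, 1.2]
opening: 0.0653
```

```bash
python3 go.py .485,.3146,.20 
```

```text
t 3.42 tcp [0.4856 0.3151 0.0137] F [-0.94 -0.29  1.23] open 0.0653
(0.485, 0.3146, 0.2) slide [-1.000e-02 -1.000e-02 -1.863e+01]
dr [ 0.13 -0.1   0.15]
```

>>> step_arm(slide=[[0,0,-4],[0,0,-9],[0,0,-14],[0,0,-18],[0,0,-18]], dr=[[0,0,0],[0,0,0],[0,0,0],[0,0,0],[0,0,0]], fingers=[1,1,1,1,1])

```text
clock: 4.05
tcp_pos: [0.4875, 0.3161, 0.1977]
tcp_rot: [0.001, 0.706, 0.708, 0.005]
force: [-0.6, -0.4, -1.9]
opening: 0.0653
```

```bash
python3 go.py .6738,-.0449,.19 .6738,-.0449,.06
```

```text
t 4.05 tcp [0.4875 0.3161 0.1977] F [-0.63 -0.36 -1.93] open 0.0653
(0.6738, -0.0449, 0.19) slide [-36.16  18.53   0.72]
(0.6738, -0.0449, 0.06) slide [-36.23  18.41  13.72]
dr [ 0.52 -0.33  0.15]
```

>>> step_arm(slide=[[-5,2.6,0.3],[-10,5.2,0.7],[-15,7.7,0.7],[-20,10.3,0.7],[-25,12.9,0.7],[-30,15.5,0.7],[-34,17.5,0.7],[-36.2,18.5,0.7],[-36.2,18.5,0.7],[-36.2,18.5,0.7]], dr=[[0.5,-0.3,0.1],[0.5,-0.3,0.1],[0.5,-0.3,0.1],[0.5,-0.3,0.1],[0.5,-0.3,0.1],[0.5,-0.3,0.1],[0.5,-0.3,0.1],[0.5,-0.3,0.1],[0.5,-0.3,0.1],[0.5,-0.3,0.1]], fingers=[1,1,1,1,1,1,1,1,1,1])

```text
clock: 5.3
tcp_pos: [0.6725, -0.044, 0.1891]
tcp_rot: [-0.001, 0.707, 0.708, -0.0]
force: [0.4, 0.1, -2.0]
opening: 0.0654
```

```bash
python3 go.py .6738,-.0449,.06 .6738,-.0449,.04 .6738,-.0449,.030
```

```text
t 5.3 tcp [ 0.6725 -0.044   0.1891] F [ 0.39  0.15 -2.  ] open 0.0654
(0.6738, -0.0449, 0.06) slide [-0.11  0.15 12.91]
(0.6738, -0.0449, 0.04) slide [-0.12  0.15 14.91]
(0.6738, -0.0449, 0.03) slide [-0.12  0.16 15.91]
dr [-0.1  -0.09  0.09]
```

>>> step_arm(slide=[[-0.1,0.15,4],[-0.1,0.15,8],[-0.1,0.15,11],[-0.1,0.15,13.3],[-0.1,0.15,14.1],[-0.1,0.15,14.1],[-0.1,0.15,14.1]], dr=[[0,0,0],[0,0,0],[0,0,0],[0,0,0],[0,0,0],[0,0,0],[0,0,0]], fingers=[1,1,1,1,1,1,1])

```text
clock: 6.18
tcp_pos: [0.6749, -0.0444, 0.0498]
tcp_rot: [-0.0, 0.706, 0.708, 0.001]
force: [-0.4, -0.0, -1.8]
opening: 0.0653
```

```bash
python3 - <<'E'
from h import *
from go import go
for n in("scene","top"):
    f=grab_frame(n); u,v=proj(f,np.array([.674,-.045,.04])); u=int(u);v=int(v); im=f["image"][v-50:v+50,u-60:u+60]; cv2.imwrite(f"pics/n1{n}.png",cv2.resize(im,(600,500),interpolation=2)[:,:,::-1])
go((.6738,-.0449,.0305))
E
```

```text
t 6.28 tcp [ 0.6749 -0.0447  0.0498] F [ 0.56 -0.51 -1.82] open 0.065
(0.6738, -0.0449, 0.0305) slide [-0.02 -0.12  1.93]
dr [ 0.06 -0.08  0.09]
```

View pics/n1scene.png

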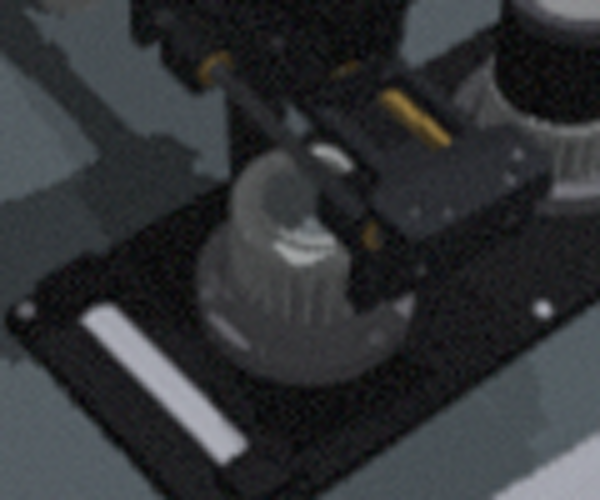

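>>> step_arm(slide=[[0,-0.05,0.5],[0,-0.05,1.0],[0,-0.05,1.4],[0,-0.05,1.7],[0,-0.05,1.9],[0,-0.05,1.9],[0,-0.05,1.9]], dr=[[0,0,0],[0,0,0],[0,0,0],[0,0,0],[0,0,0],[0,0,0],[0,0,0]], fingers=[1,1,1,1,1,1,1])

```text
clock: 7.15
tcp_pos: [0.6746, -0.0447, 0.0309]
tcp_rot: [-0.0, 0.706, 0.708, 0.001]
force: [-0.4, -0.2, -1.1]
opening: 0.0651
```

```bash
python3 go.py .6738,-.0449,.0297
```

```text
t 7.15 tcp [ 0.6746 -0.0447  0.0309] F [-0.44 -0.24 -1.15] open 0.0651
(0.6738, -0.0449, 0.0297) slide [-0.02 -0.08  0.12]
dr [ 0.07 -0.08  0.1 ]
```

In the pocket; lower the last bit to contact.

>>> step_arm(slide=[[0,0,0.1],[0,0,0.2],[0,0,0.2]], dr=[[0,0,0],[0,0,0],[0,0,0]], fingers=[1,1,1])

```text
clock: 7.52
tcp_pos: [0.6748, -0.0447, 0.0296]
tcp_rot: [0.0, 0.706, 0.708, 0.001]
force: [-1.8, -0.2, 4.0]
opening: 0.0654
```

>>> step_arm(slide=[[0,0,0],[0,0,0],[0,0,0],[0,0,-3],[0,0,-8],[0,0,-13],[0,0,-13]], dr=[[0,0,0],[0,0,0],[0,0,0],[0,0,0],[0,0,0],[0,0,0],[0,0,0]], fingers=[-1,-1,-1,-1,-1,-1,-1])

```text
clock: 8.4
tcp_pos: [0.6785, -0.0453, 0.1661]
tcp_rot: [0.004, 0.706, 0.708, 0.005]
force: [0.3, 0.5, -0.1]
opening: 0.0883
```

```bash
python3 go.py .4622,-.306,.15 .4622,-.306,.06
```

```text
t 8.4 tcp [ 0.6785 -0.0453  0.1661] F [ 0.32  0.51 -0.12] open 0.0883
(0.4622, -0.306, 0.15) slide [-26.04 -21.7    1.33]
(0.4622, -0.306, 0.06) slide [-26.04 -21.81  10.33]
dr [ 0.72 -0.01  0.1 ]
```

>>> step_arm(slide=[[-4,-3.4,0],[-8.6,-7.2,0.5],[-13,-10.8,1],[-17.5,-14.6,1.3],[-22,-18.3,1.3],[-25,-20.8,1.3],[-26,-21.7,1.3],[-26,-21.7,1.3],[-26,-21.7,1.3]], dr=[[0.7,0,0.1],[0.7,0,0.1],[0.7,0,0.1],[0.7,0,0.1],[0.7,0,0.1],[0.7,0,0.1],[0.7,0,0.1],[0.7,0,0.1],[0.7,0,0.1]], fingers=[-1,-0.5,-0.2,-0.2,-0.2,-0.2,-0.2,-0.2,-0.2])

```text
clock: 9.52
tcp_pos: [0.4628, -0.3047, 0.1499]
tcp_rot: [-0.0, 0.707, 0.707, 0.0]
force: [0.1, 0.4, 0.6]
opening: 0.0529
```

```bash
python3 - <<'E'
from fit import *
from go import go
for cam in ("top","scene"):
    f,P=cloud(cam)
    print(cam,fit(f,P,"heat",.6738,-.0449,.032,z0=.016,half=20))
    q=P[(abs(P[...,0]-.674)<.02)&(abs(P[...,1]+.045)<.02)]; print("floor z",np.nanmedian(q[:,2]),"expect .052")
    u,v=proj(f,np.array([.674,-.045,.04])); u=int(u);v=int(v); im=f["image"][v-50:v+50,u-60:u+60]; cv2.imwrite(f"pics/n2{cam}.png",cv2.resize(im,(600,500),interpolation=2)[:,:,::-1])
f,P=cloud("scene"); u,v=proj(f,np.array([.463,-.3065,.04])); u=int(u);v=int(v); im=f["image"][v-60:v+40,u-60:u+60]; cv2.imwrite("pics/h2.png",cv2.resize(im,(600,500),interpolation=2)[:,:,::-1])
go((.4622,-.306,.0085))
E
```

```text
top (array([ 0.67553242, -0.04604453]), np.float64(14.742591311034218), np.uint64(391))
floor z 0.052415798446935113 expect .052
scene (array([ 0.67468744, -0.04504566]), np.float64(56.96693579392541), np.uint64(742))
floor z 0.05192595352000351 expect .052
t 9.68 tcp [ 0.463  -0.3047  0.1502] F [-1.45  0.32  0.24] open 0.0531
(0.4622, -0.306, 0.0085) slide [-0.13 -0.09 14.17]
dr [ 0.03 -0.02  0.1 ]
```

View pics/n2scene.png

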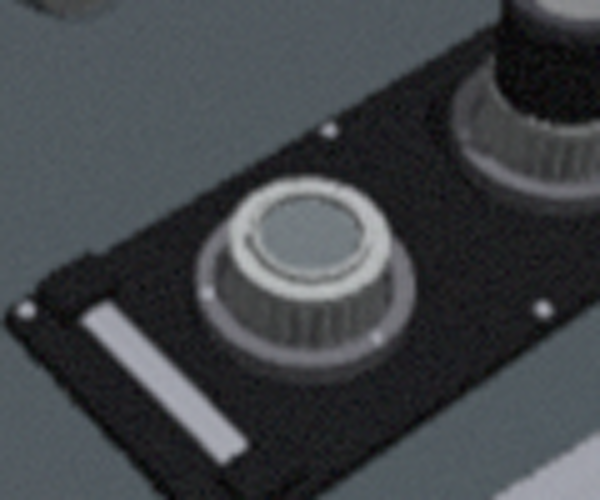

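View pics/h2.png

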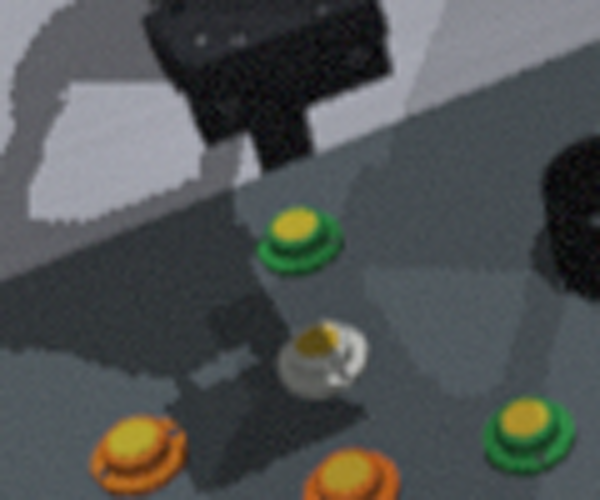

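>>> step_arm(slide=[[-0.13,-0.05,4],[-0.13,-0.05,8],[-0.13,-0.05,11],[-0.13,-0.05,12.7],[-0.13,-0.05,12.7],[-0.13,-0.05,12.7]], dr=[[0,0,0],[0,0,0],[0,0,0],[0,0,0],[0,0,0],[0,0,0]], fingers=[-0.2,-0.2,-0.2,-0.2,-0.2,-0.2])

```text
clock: 10.42
tcp_pos: [0.4637, -0.3065, 0.0244]
tcp_rot: [0.001, 0.706, 0.708, 0.0]
force: [0.5, -0.5, -0.2]
opening: 0.0525
```

```bash
python3 - <<'E'
from h import *
from go import go
f=grab_frame("scene"); u,v=proj(f,np.array([.463,-.3065,.01])); u=int(u);v=int(v); im=f["image"][v-60:v+40,u-60:u+60]; cv2.imwrite("pics/h3.png",cv2.resize(im,(600,500),interpolation=2)[:,:,::-1])
go((.4623,-.3063,.0085))
E
```

```text
t 10.47 tcp [ 0.4639 -0.3067  0.0248] F [ 0.57 -0.82  0.53] open 0.0529
(0.4623, -0.3063, 0.0085) slide [ 0.04 -0.16  1.63]
dr [0.16 0.07 0.11]
```

View pics/h3.png

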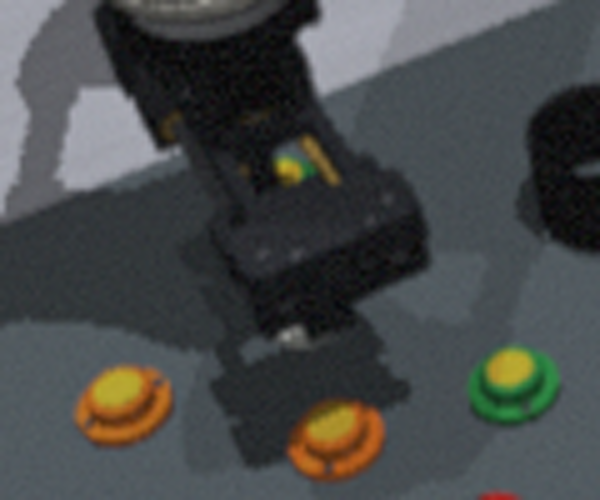

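>>> step_arm(slide=[[0.04,-0.12,0.8],[0.04,-0.12,1.6],[0.04,-0.12,1.6],[0.04,-0.12,1.6]], dr=[[0,0,0],[0,0,0],[0,0,0],[0,0,0]], fingers=[-0.2,-0.2,-0.2,-0.2])

```text
clock: 10.98
tcp_pos: [0.4626, -0.3063, 0.0086]
tcp_rot: [0.001, 0.706, 0.708, 0.0]
force: [-0.1, 0.3, -0.2]
opening: 0.0529
```

```bash
python3 go.py .4623,-.3063,.0080
```

```text
t 10.97 tcp [ 0.4626 -0.3063  0.0086] F [-0.05  0.3  -0.22] open 0.0529
(0.4623, -0.3063, 0.008) slide [-0.   -0.03  0.06]
dr [0.14 0.06 0.11]
```

>>> step_arm(slide=[[0,0,0.05],[0,0,0.05],[0,0,0.05],[0,0,0.05],[0,0,0.05],[0,0,0.05]], dr=[[0.1,0,0.1],[0.1,0,0.1],[0.1,0,0.1],[0.1,0,0.1],[0.1,0,0.1],[0.1,0,0.1]], fingers=[0,1,1,1,1,1])

```text
clock: 11.72
tcp_pos: [0.4626, -0.3063, 0.0081]
tcp_rot: [0.001, 0.707, 0.707, -0.0]
force: [-0.6, -0.8, 0.9]
opening: 0.0244
```

```bash
python3 go.py .4623,-.3063,.13
```

```text
t 11.72 tcp [ 0.4626 -0.3063  0.0081] F [-0.6  -0.8   0.91] open 0.0244
(0.4623, -0.3063, 0.13) slide [ -0.02  -0.02 -12.19]
dr [0.05 0.06 0.01]
```

>>> step_arm(slide=[[0,0,-3],[0,0,-7],[0,0,-11],[0,0,-13],[0,0,-13]], dr=[[0,0,0],[0,0,0],[0,0,0],[0,0,0],[0,0,0]], fingers=[1,1,1,1,1])

```text
clock: 12.35
tcp_pos: [0.4638, -0.307, 0.1402]
tcp_rot: [0.003, 0.707, 0.707, 0.0]
force: [-0.2, -0.3, -0.8]
opening: 0.0242
```

```bash
python3 - <<'E'
from h import *
from go import go
for n in ("scene","top"):
    f=grab_frame(n); p=get_state()["tcp_pos"]; u,v=proj(f,p); u=int(u);v=int(v); im=f["image"][v-50:v+50,u-60:u+60]; cv2.imwrite(f"pics/h4{n}.png",cv2.resize(im,(600,500),interpolation=2)[:,:,::-1])
go((.6748,-.0448,.14),(.6748,-.0448,.07))
E
```

```text
t 12.45 tcp [ 0.462  -0.3058  0.1373] F [-0.21 -0.92  0.28] open 0.0242
(0.6748, -0.0448, 0.14) slide [26.1  21.28 -0.28]
(0.6748, -0.0448, 0.07) slide [26.1  21.28  6.72]
dr [-0.    0.03  0.01]
```

View pics/h4scene.png

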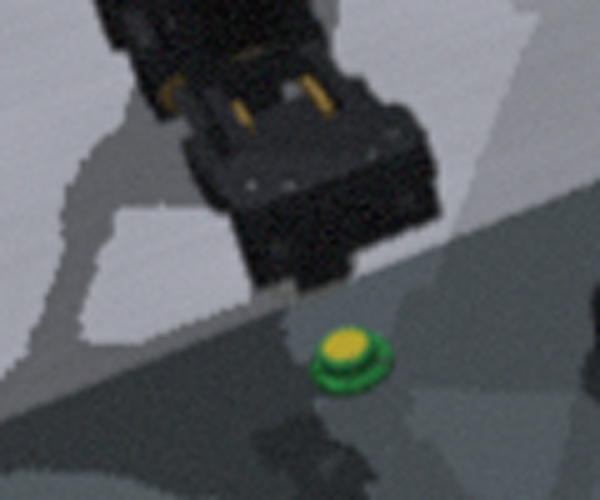

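>>> step_arm(slide=[[4,3.3,-0.2],[8.5,6.9,-0.2],[13,10.6,-0.2],[17.5,14.3,-0.2],[22,18,-0.2],[25,20.4,-0.2],[26.1,21.3,-0.2],[26.1,21.3,0],[26.1,21.3,0]], dr=[[0,0,0],[0,0,0],[0,0,0],[0,0,0],[0,0,0],[0,0,0],[0,0,0],[0,0,0],[0,0,0]], fingers=[1,1,1,1,1,1,1,1,1])

```text
clock: 13.58
tcp_pos: [0.6736, -0.0459, 0.136]
tcp_rot: [-0.001, 0.707, 0.707, -0.001]
force: [0.0, 0.5, -0.2]
opening: 0.0244
```

```bash
python3 go.py .6748,-.0448,.07 .6748,-.0448,.06
```

```text
t 13.57 tcp [ 0.6736 -0.0459  0.136 ] F [ 0.02  0.46 -0.24] open 0.0244
(0.6748, -0.0448, 0.07) slide [0.12 0.14 6.6 ]
(0.6748, -0.0448, 0.06) slide [0.12 0.14 7.6 ]
dr [-0.14  0.05 -0.05]
```

>>> step_arm(slide=[[0.1,0.12,3],[0.1,0.12,5.5],[0.1,0.12,6.6],[0.1,0.12,6.6],[0.1,0.12,6.6]], dr=[[0,0,0],[0,0,0],[0,0,0],[0,0,0],[0,0,0]], fingers=[1,1,1,1,1])

```text
clock: 14.2
tcp_pos: [0.6754, -0.0455, 0.0713]
tcp_rot: [0.0, 0.708, 0.707, -0.001]
force: [0.5, -0.1, 0.6]
opening: 0.0245
```

```bash
python3 - <<'E'
from h import *
from go import go
for n in ("scene",):
    f=grab_frame(n); p=get_state()["tcp_pos"]; u,v=proj(f,p); u=int(u);v=int(v); im=f["image"][v-50:v+50,u-60:u+60]; cv2.imwrite(f"pics/h5{n}.png",cv2.resize(im,(600,500),interpolation=2)[:,:,::-1])
go((.6748,-.0448,.06))
E
```

```text
t 14.25 tcp [ 0.6756 -0.0454  0.0715] F [ 0.09 -0.43 -0.16] open 0.0244
(0.6748, -0.0448, 0.06) slide [ 0.06 -0.08  1.15]
dr [-0.    0.06 -0.07]
```

View pics/h5scene.png

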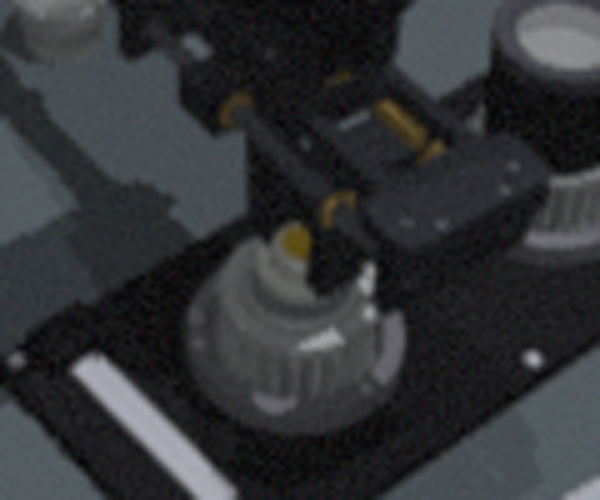

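>>> step_arm(slide=[[0.04,-0.07,0.4],[0.04,-0.07,0.8],[0.04,-0.07,1.05],[0.04,-0.07,1.1],[0.04,-0.07,1.1]], dr=[[0,0,0],[0,0,0],[0,0,0],[0,0,0],[0,0,0]], fingers=[1,1,1,1,1])

```text
clock: 14.88
tcp_pos: [0.6749, -0.045, 0.0604]
tcp_rot: [0.0, 0.708, 0.707, -0.0]
force: [0.1, -0.3, 0.6]
opening: 0.0245
```

Inside the recess (60.4 mm ≈ seat 60). Nudge to contact.

>>> step_arm(slide=[[0,0,0.05],[0,0,0.1],[0,0,0.1]], dr=[[0,0,0],[0,0,0],[0,0,0]], fingers=[1,1,1])

```text
clock: 15.25
tcp_pos: [0.6751, -0.045, 0.0601]
tcp_rot: [0.0, 0.707, 0.707, -0.0]
force: [-2.1, -0.1, 4.8]
opening: 0.0245
```

>>> step_arm(slide=[[0,0,0],[0,0,0],[0,0,0],[0,0,-3],[0,0,-7],[0,0,-10],[0,0,-10]], dr=[[0,0,0],[0,0,0],[0,0,0],[0,0,0],[0,0,0],[0,0,0],[0,0,0]], fingers=[-0.5,-0.5,-0.5,-0.5,-0.5,-0.5,-0.5])

```text
clock: 16.12
tcp_pos: [0.6774, -0.0451, 0.1635]
tcp_rot: [0.003, 0.707, 0.707, 0.002]
force: [-0.7, -0.5, 0.8]
opening: 0.0662
```

```bash
python3 go.py .4382,-.0134,.15
```

```text
t 16.12 tcp [ 0.6774 -0.0451  0.1635] F [-0.67 -0.48  0.81] open 0.0662
(0.4382, -0.0134, 0.15) slide [  3.14 -23.93   1.18]
dr [ 0.38  0.1  -0.06]
```

>>> step_arm(slide=[[0.6,-5,1],[1.3,-10,1.2],[2,-15,1.2],[2.7,-20,1.2],[3.1,-23,1.2],[3.1,-23.9,1.2],[3.1,-23.9,1.2]], dr=[[0.4,0.1,0],[0.4,0.1,0],[0.4,0.1,0],[0.4,0.1,0],[0.4,0.1,0],[0.4,0.1,0],[0.4,0.1,0]], fingers=[-0.5,-0.5,-0.5,-0.5,-0.5,-0.5,-0.5])

```text
clock: 17.0
tcp_pos: [0.4384, -0.0139, 0.1492]
tcp_rot: [-0.0, 0.708, 0.707, -0.0]
force: [0.2, -0.4, -0.7]
opening: 0.0663
```

```bash
python3 - <<'E'
from fit import *
from go import go
OBJ["hs"]=([(0,.019),(.006,.019)],[(.006,.013),(.016,.013)])
for cam in ("top","scene"):
    f,P=cloud(cam)
    print(cam,"heat",fit(f,P,"heat",.675,-.045,.032,z0=.016,half=20))
    q=P[(abs(P[...,0]-.675)<.009)&(abs(P[...,1]+.045)<.009)]; print("LED z",np.nanmedian(q[:,2]),"expect .068")
    u,v=proj(f,np.array([.675,-.045,.068])); u=int(u);v=int(v)
    H=cv2.cvtColor(f["image"],cv2.COLOR_RGB2HSV).astype(int)[v-12:v+12,u-12:u+12]
    k=(H[...,0]>20)&(H[...,0]<38)&(H[...,1]>110); vv,uu=np.nonzero(k); print("LED",k.sum(),onplane(f,uu.mean()+u-12,vv.mean()+v-12,.068))
    im=f["image"][v-40:v+60,u-60:u+60]; cv2.imwrite(f"pics/h6{cam}.png",cv2.resize(im,(600,500),interpolation=2)[:,:,::-1])
go((.4382,-.0134,.06),(.4382,-.0134,.019))
E
```

```text
top heat (array([ 0.67553192, -0.04604221]), np.float64(13.460238369857747), np.uint64(390))
LED z 0.06803377513739073 expect .068
LED 20 [ 0.67375217 -0.04509111  0.068     ]
scene heat (array([ 0.67517059, -0.04514563]), np.float64(57.425144175317186), np.uint64(743))
LED z 0.0676608335693975 expect .068
LED 42 [ 0.67461598 -0.04449195  0.068     ]
t 17.1 tcp [ 0.4397 -0.0141  0.1498] F [-0.78  0.55 -0.1 ] open 0.0661
(0.4382, -0.0134, 0.06) slide [ 0.07 -0.15  8.98]
(0.4382, -0.0134, 0.019) slide [ 0.07 -0.15 13.08]
dr [ 0.02  0.01 -0.07]
```

View pics/h6scene.png

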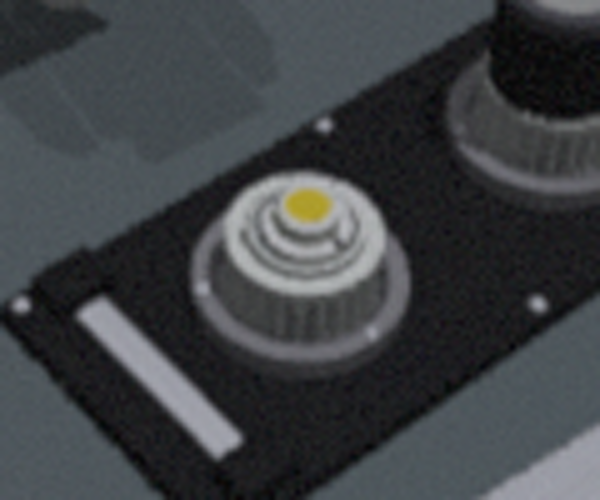

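>>> step_arm(slide=[[0.07,-0.1,4],[0.07,-0.1,8],[0.07,-0.1,11],[0.07,-0.1,12.7],[0.07,-0.1,13.6],[0.07,-0.1,13.6],[0.07,-0.1,13.6]], dr=[[0,0,0],[0,0,0],[0,0,0],[0,0,0],[0,0,0],[0,0,0],[0,0,0]], fingers=[-0.5,-0.5,-0.5,-0.5,-0.5,-0.5,-0.5])

```text
clock: 17.98
tcp_pos: [0.4399, -0.0135, 0.0145]
tcp_rot: [0.001, 0.708, 0.707, 0.001]
force: [0.3, 0.3, 0.3]
opening: 0.0662
```

```bash
python3 go.py .4382,-.0134,.013
```

```text
t 17.98 tcp [ 0.4399 -0.0135  0.0145] F [0.34 0.26 0.28] open 0.0662
(0.4382, -0.0134, 0.013) slide [ 0.01 -0.17  0.15]
dr [ 0.11  0.01 -0.08]
```

>>> step_arm(slide=[[0,-0.15,0.1],[0,-0.15,0.1],[0,-0.15,0.1],[0,-0.15,0.1],[0,-0.15,0.1],[0,-0.15,0.1]], dr=[[0.1,0,-0.1],[0.1,0,-0.1],[0.1,0,-0.1],[0.1,0,-0.1],[0.1,0,-0.1],[0.1,0,-0.1]], fingers=[-0.5,1,1,1,1,1])

```text
clock: 18.73
tcp_pos: [0.4386, -0.0135, 0.0138]
tcp_rot: [0.0, 0.707, 0.707, 0.0]
force: [-0.8, 0.4, 5.0]
opening: 0.0451
```

```bash
python3 go.py .4382,-.0134,.15
```

```text
t 18.73 tcp [ 0.4386 -0.0135  0.0138] F [-0.85  0.36  5.01] open 0.0451
(0.4382, -0.0134, 0.15) slide [  0.    -0.03 -13.62]
dr [0.03 0.01 0.03]
```

>>> step_arm(slide=[[0,0,-2],[0,0,-6],[0,0,-10],[0,0,-13.6],[0,0,-13.6]], dr=[[0,0,0],[0,0,0],[0,0,0],[0,0,0],[0,0,0]], fingers=[1,1,1,1,1])

```text
clock: 19.35
tcp_pos: [0.441, -0.0137, 0.1528]
tcp_rot: [0.003, 0.707, 0.707, 0.002]
force: [-0.0, -0.1, -0.4]
opening: 0.0454
```

```bash
python3 - <<'E'
from h import *
from go import go
for n in ("scene",):
    f=grab_frame(n); p=get_state()["tcp_pos"]; u,v=proj(f,p); u=int(u);v=int(v); im=f["image"][v-50:v+50,u-60:u+60]; cv2.imwrite(f"pics/r1{n}.png",cv2.resize(im,(600,500),interpolation=2)[:,:,::-1])
go((.6748,-.0449,.16))
E
```

```text
t 19.4 tcp [ 0.4394 -0.0135  0.1507] F [-0.15  0.82 -0.83] open 0.0452
(0.6748, -0.0449, 0.16) slide [-3.15 23.54 -0.85]
dr [0.19 0.03 0.02]
```

View pics/r1scene.png

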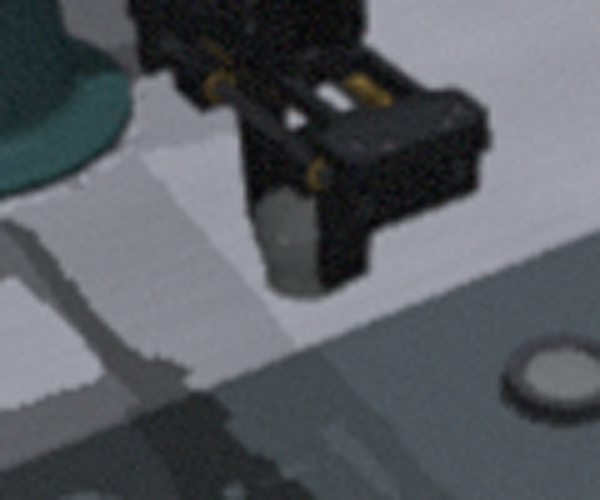

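>>> step_arm(slide=[[-0.6,5,-0.9],[-1.3,10,-0.9],[-2,15,-0.9],[-2.7,20,-0.9],[-3.1,23,-0.9],[-3.15,23.5,-0.9],[-3.15,23.5,-0.9],[-3.15,23.5,-0.9]], dr=[[0.2,0,0],[0.2,0,0],[0.2,0,0],[0.2,0,0],[0.2,0,0],[0.2,0,0],[0.2,0,0],[0.2,0,0]], fingers=[1,1,1,1,1,1,1,1])

```text
clock: 20.4
tcp_pos: [0.6727, -0.0447, 0.1597]
tcp_rot: [-0.001, 0.707, 0.707, -0.001]
force: [-0.9, -0.0, 0.2]
opening: 0.0454
```

```bash
python3 go.py .6748,-.0449,.086
```

```text
t 20.4 tcp [ 0.6727 -0.0447  0.1597] F [-0.95 -0.03  0.22] open 0.0454
(0.6748, -0.0449, 0.086) slide [-0.02  0.23  7.37]
dr [-0.13  0.02  0.03]
```

>>> step_arm(slide=[[-0.02,0.15,3],[-0.02,0.15,6],[-0.02,0.15,7.3],[-0.02,0.15,7.3],[-0.02,0.15,7.3]], dr=[[0,0,0],[0,0,0],[0,0,0],[0,0,0],[0,0,0]], fingers=[1,1,1,1,1])

```text
clock: 21.02
tcp_pos: [0.6749, -0.0449, 0.0883]
tcp_rot: [0.0, 0.707, 0.707, -0.0]
force: [-0.3, -0.0, 0.0]
opening: 0.0454
```

```bash
python3 - <<'E'
from h import *
from go import go
for n in ("scene",):
    f=grab_frame(n); p=get_state()["tcp_pos"]; u,v=proj(f,p); u=int(u);v=int(v); im=f["image"][v-50:v+50,u-60:u+60]; cv2.imwrite(f"pics/r2{n}.png",cv2.resize(im,(600,500),interpolation=2)[:,:,::-1])
go((.6748,-.0449,.0715))
E
```

```text
t 21.07 tcp [ 0.6752 -0.045   0.0885] F [ 0.17  0.18 -0.22] open 0.0455
(0.6748, -0.0449, 0.0715) slide [ 0.01 -0.04  1.7 ]
dr [0.04 0.03 0.03]
```

View pics/r2scene.png

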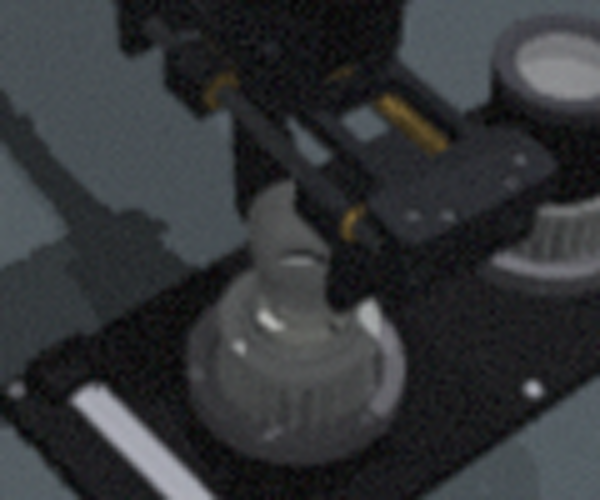

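>>> step_arm(slide=[[0,-0.03,0.4],[0,-0.03,0.8],[0,-0.03,1.2],[0,-0.03,1.5],[0,-0.03,1.6],[0,-0.03,1.6]], dr=[[0,0,0],[0,0,0],[0,0,0],[0,0,0],[0,0,0],[0,0,0]], fingers=[1,1,1,1,1,1])

```text
clock: 21.82
tcp_pos: [0.6748, -0.045, 0.0723]
tcp_rot: [0.0, 0.707, 0.707, -0.0]
force: [0.2, 0.5, -0.1]
opening: 0.0457
```

>>> step_arm(slide=[[0,0,0.1],[0,0,0.15],[0,0,0.15]], dr=[[0,0,0],[0,0,0],[0,0,0]], fingers=[1,1,1])

```text
clock: 22.2
tcp_pos: [0.6751, -0.045, 0.0718]
tcp_rot: [0.001, 0.707, 0.707, 0.0]
force: [-2.5, -0.5, 5.1]
opening: 0.0457
```

Contact at the seat height. Release and go up.

>>> step_arm(slide=[[0,0,0],[0,0,0],[0,0,0],[0,0,-3],[0,0,-7],[0,0,-10],[0,0,-10]], dr=[[0,0,0],[0,0,0],[0,0,0],[0,0,0],[0,0,0],[0,0,0],[0,0,0]], fingers=[-1,-1,-1,-1,-1,-1,-1])

```text
clock: 23.08
tcp_pos: [0.6773, -0.0452, 0.1752]
tcp_rot: [0.003, 0.707, 0.707, 0.002]
force: [0.0, -0.5, -0.4]
opening: 0.0881
```

```bash
python3 go.py .4755,-.1665,.15
```

```text
t 23.07 tcp [ 0.6773 -0.0452  0.1752] F [ 0.04 -0.49 -0.38] open 0.0881
(0.4755, -0.1665, 0.15) slide [-12.12 -20.2    2.38]
dr [0.43 0.07 0.03]
```

>>> step_arm(slide=[[-2.7,-4.5,0],[-5.5,-9.2,1],[-8,-13.3,2],[-10.5,-17.5,2.4],[-12.1,-20.2,2.4],[-12.1,-20.2,2.4],[-12.1,-20.2,2.4]], dr=[[0.4,0.1,0],[0.4,0.1,0],[0.4,0.1,0],[0.4,0.1,0],[0.4,0.1,0],[0.4,0.1,0],[0.4,0.1,0]], fingers=[-1,-1,-1,-1,-1,-1,-1])

```text
clock: 23.95
tcp_pos: [0.4757, -0.166, 0.149]
tcp_rot: [-0.0, 0.707, 0.707, 0.0]
force: [-1.0, -0.2, 0.8]
opening: 0.0879
```

```bash
python3 - <<'E'
from fit import *
from go import go
for cam in ("top","scene"):
    f,P=cloud(cam)
    print(cam,"refl",fit(f,P,"refl",.675,-.045,.075,z0=.058,half=20))
    q=P[(abs(P[...,0]-.675)<.03)&(abs(P[...,1]+.045)<.03)]; print("top z",np.nanpercentile(q[:,2],[90,95,98]),"expect .092")
    u,v=proj(f,np.array([.675,-.045,.068])); u=int(u);v=int(v)
    im=f["image"][v-40:v+60,u-60:u+60]; cv2.imwrite(f"pics/r3{cam}.png",cv2.resize(im,(600,500),interpolation=2)[:,:,::-1])
go((.4755,-.1665,.06),(.4755,-.1665,.026))
E
```

```text
top refl (array([ 0.67469757, -0.04533367]), np.float64(4.430588235294118), np.uint64(217))
top z [0.08664585 0.09043361 0.09285742] expect .092
scene refl (array([ 0.67628138, -0.04515435]), np.float64(6.348312187620147), np.uint64(420))
top z [0.08700709 0.08983563 0.09140055] expect .092
t 24.05 tcp [ 0.4764 -0.1658  0.1495] F [0.64 0.54 0.04] open 0.0876
(0.4755, -0.1665, 0.06) slide [-0.07 -0.1   8.95]
(0.4755, -0.1665, 0.026) slide [-0.08 -0.1  12.35]
dr [ 0.03 -0.04  0.08]
```

View pics/r3scene.png

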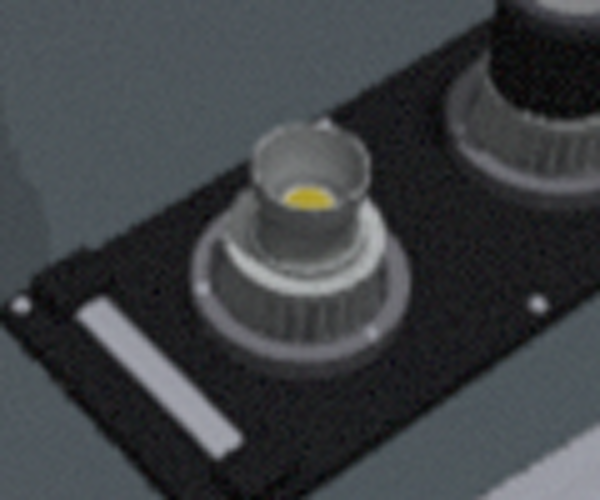

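>>> step_arm(slide=[[-0.07,-0.1,4],[-0.07,-0.1,8],[-0.07,-0.1,11],[-0.07,-0.1,12.5],[-0.07,-0.1,12.5],[-0.07,-0.1,12.5]], dr=[[0,0,0.1],[0,0,0.1],[0,0,0.1],[0,0,0.1],[0,0,0.1],[0,0,0.1]], fingers=[-1,-1,-1,-1,-1,-1])

```text
clock: 24.8
tcp_pos: [0.4769, -0.1668, 0.0257]
tcp_rot: [0.001, 0.707, 0.707, 0.001]
force: [0.2, 0.1, -0.2]
opening: 0.0883
```

```bash
python3 go.py .4755,-.1665,.024
```

```text
t 24.8 tcp [ 0.4769 -0.1668  0.0257] F [ 0.16  0.09 -0.17] open 0.0883
(0.4755, -0.1665, 0.024) slide [ 0.03 -0.14  0.17]
dr [ 0.15  0.   -0.  ]
```

>>> step_arm(slide=[[0.03,-0.12,0.15],[0.03,-0.12,0.15],[0.03,-0.12,0.15],[0.03,-0.12,0.15],[0.03,-0.12,0.15],[0.03,-0.12,0.15]], dr=[[0.1,0,0],[0.1,0,0],[0.1,0,0],[0.1,0,0],[0.1,0,0],[0.1,0,0]], fingers=[-1,1,1,1,1,1])

```text
clock: 25.55
tcp_pos: [0.4758, -0.1665, 0.0244]
tcp_rot: [0.0, 0.707, 0.707, 0.0]
force: [-0.9, 1.2, 2.9]
opening: 0.0613
```

>>> step_arm(slide=[[0,0,-2],[0,0,-6],[0,0,-11],[0,0,-15.5],[0,0,-15.5],[0,0,-15.5]], dr=[[0,0,0],[0,0,0],[0,0,0],[0,0,0],[0,0,0],[0,0,0]], fingers=[1,1,1,1,1,1])

```text
clock: 26.3
tcp_pos: [0.4748, -0.1662, 0.1782]
tcp_rot: [-0.0, 0.707, 0.707, -0.0]
force: [-0.5, 0.5, -2.2]
opening: 0.0612
```

```bash
python3 - <<'E'
from h import *
from go import go
for n in ("scene",):
    f=grab_frame(n); p=get_state()["tcp_pos"]; u,v=proj(f,p); u=int(u);v=int(v); im=f["image"][v-50:v+50,u-60:u+60]; cv2.imwrite(f"pics/b1{n}.png",cv2.resize(im,(600,500),interpolation=2)[:,:,::-1])
go((.6752,-.0451,.18))
E
```

```text
t 26.35 tcp [ 0.4742 -0.1659  0.1773] F [-0.32  1.04 -1.91] open 0.0611
(0.6752, -0.0451, 0.18) slide [12.08 20.1  -0.3 ]
dr [-0.13 -0.07  0.  ]
```

View pics/b1scene.png

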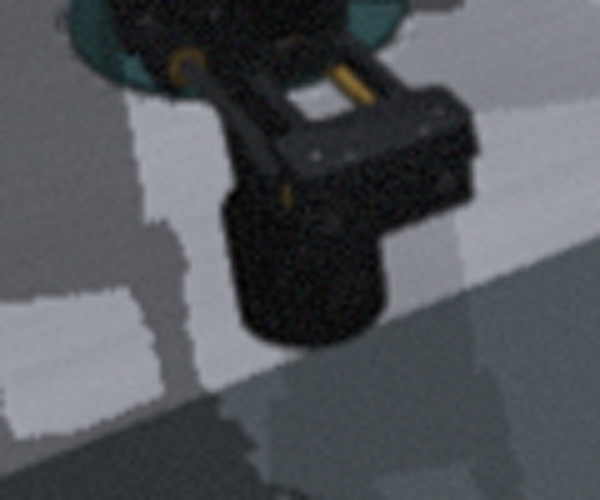

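>>> step_arm(slide=[[2.7,4.5,-0.3],[5.5,9.2,-0.3],[8,13.3,-0.3],[10.5,17.5,-0.3],[12.1,20.1,-0.3],[12.1,20.1,-0.3],[12.1,20.1,-0.3],[12.1,20.1,-0.3]], dr=[[-0.1,0,0],[-0.1,0,0],[-0.1,0,0],[-0.1,0,0],[-0.1,0,0],[-0.1,0,0],[-0.1,0,0],[-0.1,0,0]], fingers=[1,1,1,1,1,1,1,1])

```text
clock: 27.35
tcp_pos: [0.6738, -0.0457, 0.1791]
tcp_rot: [-0.001, 0.707, 0.707, -0.001]
force: [0.1, -0.1, -0.8]
opening: 0.0611
```

```bash
python3 go.py .6752,-.0451,.123
```

```text
t 27.35 tcp [ 0.6738 -0.0457  0.1791] F [ 0.09 -0.09 -0.76] open 0.0611
(0.6752, -0.0451, 0.123) slide [0.05 0.16 5.61]
dr [-0.15 -0.07 -0.05]
```

>>> step_arm(slide=[[0.05,0.1,2.5],[0.05,0.1,4.8],[0.05,0.1,5.5],[0.05,0.1,5.5],[0.05,0.1,5.5]], dr=[[0,0,0],[0,0,0],[0,0,0],[0,0,0],[0,0,0]], fingers=[1,1,1,1,1])

```text
clock: 27.98
tcp_pos: [0.6754, -0.0454, 0.1255]
tcp_rot: [-0.0, 0.708, 0.707, 0.0]
force: [0.6, 0.1, -1.1]
opening: 0.0613
```

```bash
python3 - <<'E'
from h import *
from go import go
for n in ("scene",):
    f=grab_frame(n); p=get_state()["tcp_pos"]; u,v=proj(f,p); u=int(u);v=int(v)+8; im=f["image"][v-50:v+50,u-60:u+60]; cv2.imwrite(f"pics/b2{n}.png",cv2.resize(im,(600,500),interpolation=2)[:,:,::-1])
go((.6752,-.0451,.0765))
E
```

```text
t 28.02 tcp [ 0.6756 -0.0453  0.1256] F [ 0.8  -0.18 -1.24] open 0.0614
(0.6752, -0.0451, 0.0765) slide [ 0.02 -0.04  4.91]
dr [-0.01 -0.05 -0.06]
```

View pics/b2scene.png

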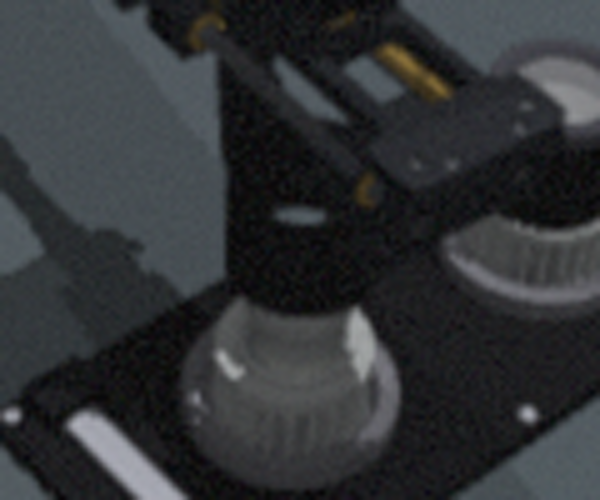

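>>> step_arm(slide=[[0,-0.03,0.7],[0,-0.03,1.5],[0,-0.03,2.3],[0,-0.03,3.1],[0,-0.03,3.8],[0,-0.03,4.1],[0,-0.03,4.1]], dr=[[0,0,0],[0,0,0],[0,0,0],[0,0,0],[0,0,0],[0,0,0],[0,0,0]], fingers=[1,1,1,1,1,1,1])

```text
clock: 28.9
tcp_pos: [0.675, -0.0453, 0.0842]
tcp_rot: [-0.001, 0.707, 0.707, 0.0]
force: [0.1, 0.7, -1.4]
opening: 0.0613
```

```bash
python3 go.py .6752,-.0451,.0765
```

```text
t 28.9 tcp [ 0.675  -0.0453  0.0842] F [ 0.09  0.69 -1.44] open 0.0613
(0.6752, -0.0451, 0.0765) slide [0.02 0.02 0.77]
dr [-0.05 -0.05 -0.06]
```

>>> step_arm(slide=[[0.02,0.02,0.2],[0.02,0.02,0.4],[0.02,0.02,0.6],[0.02,0.02,0.75],[0.02,0.02,0.75]], dr=[[0,0,0],[0,0,0],[0,0,0],[0,0,0],[0,0,0]], fingers=[1,1,1,1,1])

```text
clock: 29.52
tcp_pos: [0.6752, -0.0451, 0.0767]
tcp_rot: [-0.001, 0.708, 0.707, 0.0]
force: [0.8, 0.9, -1.0]
opening: 0.0613
```

>>> step_arm(slide=[[0,0,0.1],[0,0,0.15],[0,0,0.15]], dr=[[0,0,0],[0,0,0],[0,0,0]], fingers=[1,1,1])

```text
clock: 29.9
tcp_pos: [0.6754, -0.045, 0.0764]
tcp_rot: [-0.001, 0.707, 0.707, 0.0]
force: [-3.2, 0.1, 5.0]
opening: 0.0607
```

Home (contact at 76.4 mm, expected 76.4). Release and rise.

>>> step_arm(slide=[[0,0,0],[0,0,0],[0,0,0],[0,0,-3],[0,0,-7],[0,0,-10],[0,0,-10]], dr=[[0,0,0],[0,0,0],[0,0,0],[0,0,0],[0,0,0],[0,0,0],[0,0,0]], fingers=[-1,-1,-1,-1,-1,-1,-1])

```text
clock: 30.78
tcp_pos: [0.6777, -0.0454, 0.1799]
tcp_rot: [0.002, 0.707, 0.707, 0.002]
force: [-0.4, 0.5, 0.4]
opening: 0.0886
```

```bash
python3 go.py .4403,.1452,.18
```

```text
t 30.77 tcp [ 0.6777 -0.0454  0.1799] F [-0.39  0.47  0.41] open 0.0886
(0.4403, 0.1452, 0.18) slide [ 19.03 -23.76  -0.15]
dr [ 0.35 -0.01 -0.06]
```

>>> step_arm(slide=[[3,-4.5,-0.2],[7,-9,-0.2],[11,-13.7,-0.2],[15,-18.7,-0.2],[18,-22.5,-0.2],[19,-23.7,-0.2],[19,-23.7,-0.2],[19,-23.7,-0.2]], dr=[[0.3,0,0],[0.3,0,0],[0.3,0,0],[0.3,0,0],[0.3,0,0],[0.3,0,0],[0.3,0,0],[0.3,0,0]], fingers=[-1,-1,-1,-1,-1,-1,-1,-1])

```text
clock: 31.78
tcp_pos: [0.442, 0.1443, 0.1802]
tcp_rot: [0.0, 0.708, 0.707, 0.0]
force: [-0.1, -0.2, 0.6]
opening: 0.0881
```

```bash
python3 - <<'E'
from fit import *
from go import go
for cam in ("top","scene"):
    f,P=cloud(cam)
    print(cam,"barrel",fit(f,P,"barrel",.675,-.045,.062,z0=.052,half=22))
    q=P[(abs(P[...,0]-.675)<.033)&(abs(P[...,1]+.045)<.033)]; print("top z",np.nanpercentile(q[:,2],[80,90,95]),"expect .102")
    u,v=proj(f,np.array([.675,-.045,.075])); u=int(u);v=int(v)
    im=f["image"][v-45:v+55,u-60:u+60]; cv2.imwrite(f"pics/b3{cam}.png",cv2.resize(im,(600,500),interpolation=2)[:,:,::-1])
go((.4403,.1452,.03),(.4403,.1452,.004))
E
```

```text
top barrel (array([ 0.67519326, -0.04536222]), np.float64(6.543544790465205), np.uint64(434))
top z [0.09242969 0.10066272 0.10191617] expect .102
scene barrel (array([ 0.67641135, -0.04523051]), np.float64(14.184559784698193), np.uint64(954))
top z [0.09233335 0.09926868 0.10089953] expect .102
t 31.88 tcp [0.4421 0.1441 0.1804] F [0.23 0.19 0.4 ] open 0.0883
(0.4403, 0.1452, 0.03) slide [ 0.11 -0.2  15.04]
(0.4403, 0.1452, 0.004) slide [ 0.11 -0.2  17.64]
dr [ 0.06  0.   -0.14]
```

View pics/b3scene.png

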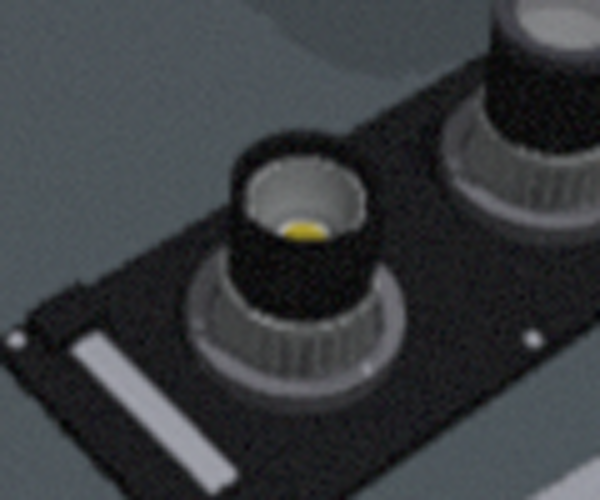

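>>> step_arm(slide=[[0.1,-0.15,5],[0.1,-0.15,10],[0.1,-0.15,14],[0.1,-0.15,16],[0.1,-0.15,17],[0.1,-0.15,17],[0.1,-0.15,17]], dr=[[0,0,-0.1],[0,0,-0.1],[0,0,-0.1],[0,0,-0.1],[0,0,-0.1],[0,0,-0.1],[0,0,-0.1]], fingers=[-1,-1,-1,-1,-1,-1,-1])

```text
clock: 32.75
tcp_pos: [0.442, 0.1453, 0.0114]
tcp_rot: [0.001, 0.707, 0.707, 0.001]
force: [-0.8, 0.6, 0.4]
opening: 0.0884
```

```bash
python3 go.py .4403,.1452,.0072
```

```text
t 32.75 tcp [0.442  0.1453 0.0114] F [-0.78  0.59  0.44] open 0.0884
(0.4403, 0.1452, 0.0072) slide [-0.01 -0.18  0.42]
dr [ 0.17 -0.03 -0.06]
```

>>> step_arm(slide=[[0,-0.15,0.4],[0,-0.15,0.4],[0,-0.15,0.4]], dr=[[0.15,0,0],[0.15,0,0],[0.15,0,0]], fingers=[-1,-1,-1])

```text
clock: 33.12
tcp_pos: [0.4407, 0.1454, 0.0077]
tcp_rot: [0.0, 0.707, 0.707, 0.001]
force: [-0.3, -0.3, -0.0]
opening: 0.088
```

>>> step_arm(slide=[[0,0,0],[0,0,0],[0,0,0],[0,0,0],[0,0,0]], dr=[[0,0,0],[0,0,0],[0,0,0],[0,0,0],[0,0,0]], fingers=[1,1,1,1,1])

```text
clock: 33.75
tcp_pos: [0.4407, 0.1454, 0.0077]
tcp_rot: [0.0, 0.707, 0.707, 0.001]
force: [-0.3, 0.0, 1.2]
opening: 0.0627
```

>>> step_arm(slide=[[0,0,-1.5],[0,0,-5],[0,0,-10],[0,0,-15],[0,0,-17.5],[0,0,-17.5],[0,0,-17.5]], dr=[[0,0,0],[0,0,0],[0,0,0],[0,0,0],[0,0,0],[0,0,0],[0,0,0]], fingers=[1,1,1,1,1,1,1])

```text
clock: 34.62
tcp_pos: [0.4397, 0.145, 0.1818]
tcp_rot: [-0.0, 0.707, 0.707, -0.0]
force: [-0.9, 0.2, -0.5]
opening: 0.063
```

```bash
python3 - <<'E'
from h import *
from go import go
for n in ("scene",):
    f=grab_frame(n); p=get_state()["tcp_pos"]; u,v=proj(f,p); u=int(u);v=int(v); im=f["image"][v-50:v+50,u-60:u+60]; cv2.imwrite(f"pics/f1{n}.png",cv2.resize(im,(600,500),interpolation=2)[:,:,::-1])
go((.6755,-.0452,.19))
E
```

```text
t 34.67 tcp [0.4393 0.1449 0.1811] F [-0.22  0.2  -0.82] open 0.063
(0.6755, -0.0452, 0.19) slide [-18.99  23.63  -0.93]
dr [-0.1   0.   -0.05]
```

View pics/f1scene.png

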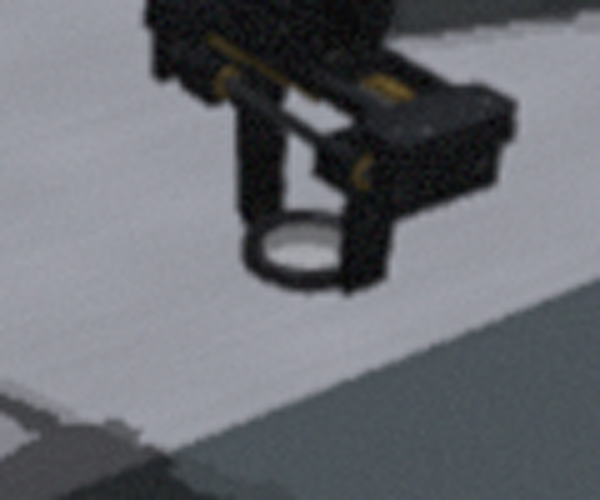

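>>> step_arm(slide=[[-3.5,4.4,-0.9],[-7.5,9.3,-0.9],[-11,13.7,-0.9],[-15,18.7,-0.9],[-18,22.4,-0.9],[-19,23.6,-0.9],[-19,23.6,-0.9],[-19,23.6,-0.9]], dr=[[-0.1,0,0],[-0.1,0,0],[-0.1,0,0],[-0.1,0,0],[-0.1,0,0],[-0.1,0,0],[-0.1,0,0],[-0.1,0,0]], fingers=[1,1,1,1,1,1,1,1])

```text
clock: 35.67
tcp_pos: [0.6736, -0.0442, 0.1887]
tcp_rot: [-0.001, 0.707, 0.707, -0.001]
force: [-0.0, 0.1, -0.1]
opening: 0.0633
```

```bash
python3 go.py .6755,-.0452,.115
```

```text
t 35.67 tcp [ 0.6736 -0.0442  0.1887] F [-0.03  0.07 -0.11] open 0.0633
(0.6755, -0.0452, 0.115) slide [-0.11  0.21  7.37]
dr [-0.15 -0.04 -0.01]
```

>>> step_arm(slide=[[-0.1,0.13,3],[-0.1,0.13,6],[-0.1,0.13,7.2],[-0.1,0.13,7.2],[-0.1,0.13,7.2]], dr=[[0,0,0],[0,0,0],[0,0,0],[0,0,0],[0,0,0]], fingers=[1,1,1,1,1])

```text
clock: 36.3
tcp_pos: [0.6756, -0.0448, 0.1183]
tcp_rot: [-0.0, 0.707, 0.707, 0.0]
force: [0.7, 0.9, -1.0]
opening: 0.0629
```

```bash
python3 - <<'E'
from h import *
from go import go
for n in ("scene",):
    f=grab_frame(n); p=get_state()["tcp_pos"]; u,v=proj(f,p); u=int(u);v=int(v)+8; im=f["image"][v-50:v+50,u-60:u+60]; cv2.imwrite(f"pics/f2{n}.png",cv2.resize(im,(600,500),interpolation=2)[:,:,::-1])
go((.6755,-.0452,.1045))
E
```

```text
t 36.35 tcp [ 0.6758 -0.045   0.1186] F [-0.32 -0.49 -0.63] open 0.0631
(0.6755, -0.0452, 0.1045) slide [-0.02 -0.03  1.41]
dr [ 0.01 -0.02  0.01]
```

View pics/f2scene.png

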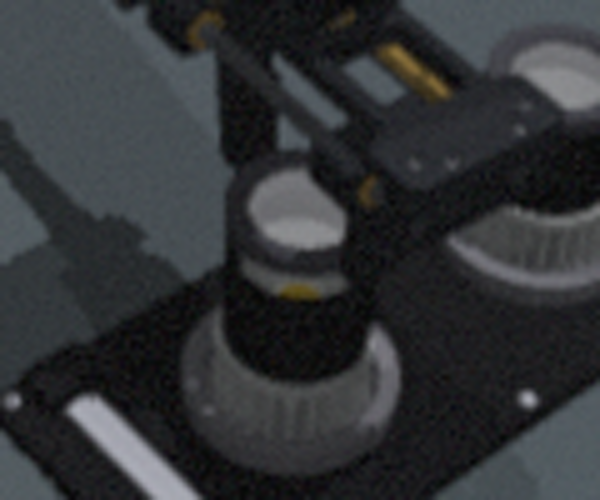

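>>> step_arm(slide=[[-0.02,-0.02,0.4],[-0.02,-0.02,0.7],[-0.02,-0.02,1.0],[-0.02,-0.02,1.25],[-0.02,-0.02,1.4],[-0.02,-0.02,1.4]], dr=[[0,0,0],[0,0,0],[0,0,0],[0,0,0],[0,0,0],[0,0,0]], fingers=[1,1,1,1,1,1])

```text
clock: 37.1
tcp_pos: [0.6755, -0.0452, 0.1043]
tcp_rot: [-0.0, 0.707, 0.707, 0.0]
force: [-0.5, -0.7, -0.9]
opening: 0.0629
```

>>> step_arm(slide=[[0,0,0.1],[0,0,0.1]], dr=[[0,0,0],[0,0,0]], fingers=[1,1])

```text
clock: 37.35
tcp_pos: [0.6757, -0.0452, 0.1037]
tcp_rot: [-0.0, 0.707, 0.707, 0.0]
force: [-0.6, -0.1, 1.0]
opening: 0.063
```

Force rises to +1 at 103.7 mm, exactly the seat height. A tad more, then release and rise.

>>> step_arm(slide=[[0,0,0.05],[0,0,0.05],[0,0,0],[0,0,0],[0,0,0],[0,0,-3],[0,0,-7],[0,0,-11],[0,0,-11]], dr=[[0,0,0],[0,0,0],[0,0,0],[0,0,0],[0,0,0],[0,0,0],[0,0,0],[0,0,0],[0,0,0]], fingers=[1,1,-1,-1,-1,-1,-1,-1,-1])

```text
clock: 38.48
tcp_pos: [0.6785, -0.0455, 0.2187]
tcp_rot: [0.003, 0.707, 0.707, 0.003]
force: [0.7, -0.7, -0.5]
opening: 0.0884
```

>>> step_arm(slide=[[-3,-5,0],[-6,-10,0],[-9,-15,0],[-9,-17,0],[-9,-17,0]], dr=[[0,0,0],[0,0,0],[0,0,0],[0,0,0],[0,0,0]], fingers=[-1,-1,-1,-1,-1])

```text
clock: 39.1
tcp_pos: [0.5067, -0.1356, 0.2159]
tcp_rot: [0.003, 0.708, 0.707, 0.003]
force: [-0.3, -0.8, -0.6]
opening: 0.0879
```

```bash
python3 - <<'E'
from fit import *
from go import go
for cam in ("top","scene"):
    f,P=cloud(cam)
    print(cam,"ring",fit(f,P,"ring",.6755,-.045,.1035,z0=.096,half=20))
    q=P[(abs(P[...,0]-.675)<.02)&(abs(P[...,1]+.045)<.02)]; print("top z",np.nanmedian(q[:,2]))
    u,v=proj(f,np.array([.675,.03,.075])); u=int(u);v=int(v)
    im=f["image"][v-50:v+60,u-66:u+66]; cv2.imwrite(f"pics/f3{cam}.png",cv2.resize(im,(660,550),interpolation=2)[:,:,::-1])
    q=P[(abs(P[...,0]-.665)<.02)&(abs(P[...,1]-.104)<.02)]; print("fin top z",np.nanmedian(q[:,2]))
go()
E
```

```text
top ring (array([ 0.675191  , -0.04564859]), np.float64(7.175670895809303), np.uint64(395))
top z 0.10722404979041122
fin top z 0.107336188247105
scene ring (array([ 0.67664237, -0.04530053]), np.float64(18.924306036139946), np.uint64(654))
top z 0.10666936418011319
fin top z 0.10643026782869092
t 39.2 tcp [ 0.5088 -0.1354  0.2166] F [ 0.59  0.06 -0.1 ] open 0.088
dr [0.51 0.02 0.  ]
```

View pics/f3scene.png

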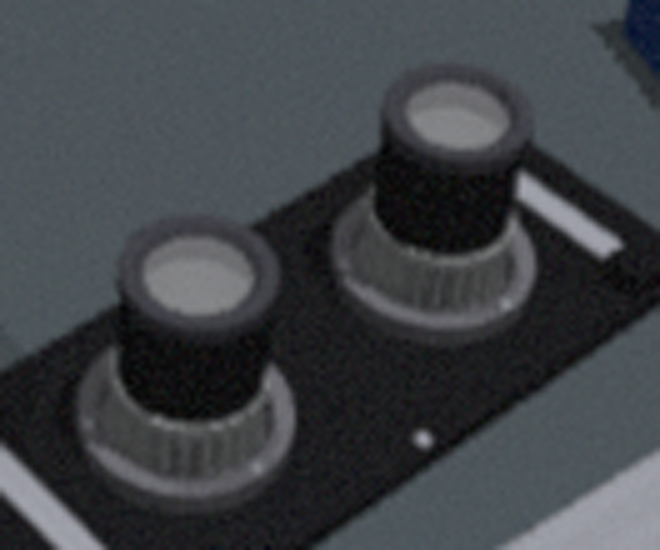

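View pics/f3top.png

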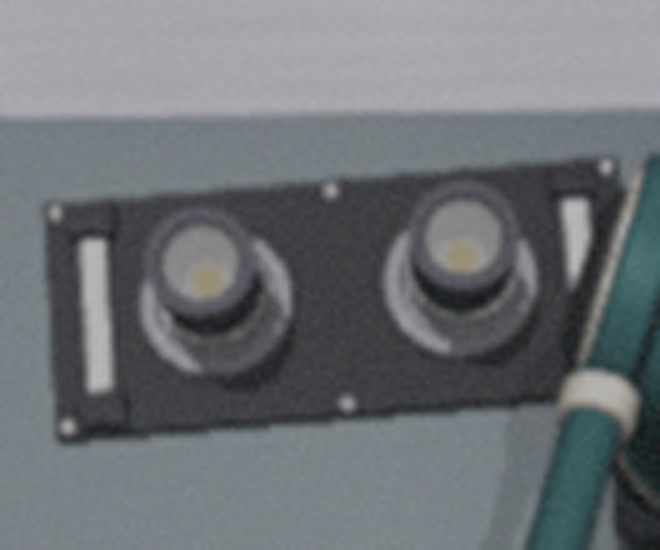

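The new head matches the finished one: the glass reads the same height on both, and the axes agree to about 1 mm. The arm is clear, so I'm handing in.

```bash
python3 -c "
from bench import *
print(sign_off())"
```

```text
the job is handed in; nothing more can be done
None
```

I built the spotlight head in the empty nest in the order given: heat sink, white LED holder, reflector, barrel, front ring. Each part went down upright until I felt contact at its calculated seat height, and I let go before fetching the next. The job was handed in at about 39 s of the 115 s allowed, with the arm well clear.

**Heights:** the new head's glass reads 107 mm above the bench in both cameras, within 1 mm of the finished head. The heat sink, holder, reflector and barrel each read within about 1 mm of expected after placing.

**Alignment:** the front ring, barrel, reflector and heat sink axes lie within about 1 mm of each other. The two cameras differ from each other by up to 1.6 mm, within their calibration.

**Bystanders:** the finished head still stands at its original height. I did not measure it, the bin or the screwdriver for movement at the end, but no contact showed on the way.

No check failed. One reading looked odd: the gripper opening came out 0.7–1.9 mm below the part diameters. I put this down to soft pads, and no part slipped.

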